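# Cock and trip the cartridge piercer

### The job

On the bench stands a small sprung piercer with a reagent cartridge in it. Swing its striker arm back by the knob until the catch holds it by itself, let go, then press the release cap so that the arm snaps forward and drives the piercing pin fully home into the cartridge.

Things in the scene. Friction and masses are not known exactly. Their poses are not given: they have to be found in the camera images.
- striker (a joint): Swing angle (rad) of the flat steel striker arm (20 wide, 10 thick) about an upright pivot on the fixed ivory base plate. Grows anticlockwise from above, away from the cartridge. Starts resting on the proud pin at 0.13 to 0.18; 0 = pin home. A spring pulls it to 0 (2 to 4 N at the knob); passing the catch ramp adds a few N. The catch holds it at about 0.90: swing to 1.0 to be sure; stop at 1.08.
- striker_knob (a point): Centre of the upright round black knob at the arm's free end: 16 mm diameter, 40 mm tall, centre 85 mm above the bench (top at 105, arm's upper face at 65). Its x axis points level from the knob to the arm's pivot, 160 mm away; z up. Cocking carries the knob along -y on an arc about the pivot. Fixed to the arm, but round, so it can turn in a grasp. Let go uncaught, the arm snaps back.
- release_cap (a point): Centre of the top of the release cap, a flat black round button 32 mm in diameter on a 12 mm stem, at the end of the catch bar, 75 mm above the bench, on the side to which the arm is cocked, 90 mm past the cocked knob. Pressed straight down it trips the catch after 10 to 14 mm (full travel 18 mm, 2 to 5 N; press it well down) and springs back up. The arm flies away from it.
- pin (a joint): How far (m) the steel piercing pin is driven in: 0 = 15 mm proud, 0.015 = fully home; starts at 0 to 0.004. Its domed head, 16 mm across, sticks out of the white cartridge (60 by 56 mm, top 82 mm above the bench) towards the arm, 85 mm from the pivot. Stiff (9 N): the arm's spring cannot push it in slowly, the snap of the released arm does. It stays where it is left.

How it is judged:
By the outcome, as a careful person would: the job done as asked, in the order asked, and still so for the second after the job is handed in, with the robot touching nothing.
It also fails if it takes over 48 s, if anything falls off the work surface, if the arm or the gripper's body presses on something with over 40 N, if the wrist force passes 120 N, or if a joint passes its speed limit or range.

### The arm

A 6-joint arm with a two-finger parallel gripper is mounted at the origin on the work surface. World frame = base frame: x ahead of the robot, y to its left, z up, the work surface at z = 0. Lengths are in m, angles in rad, forces in N, time in s.
With the tool pointing down it reaches from about 0.25 to 0.775 m from the base axis. Payload 4 kg.
Tool frame: the origin (TCP) lies at the centre of the arm's flange, where the gripper is bolted on; the fingertips stand 199 mm ahead of it and the grasp point (between the pads) lies 180 mm ahead of it; z points along the fingers, y is the line along which they close (so a half turn about z gives the same grasp; the last joint's range is limited). The gripper opens to 94 mm and grips with 3 to 60 N. Pads are 16 mm wide; open, the fingers measure 119 mm over their backs; the gripper's body (75 mm by 177 mm) begins 78 mm behind the grasp point.
Start: joints at [1.112, 0.087, 1.371, -0, 1.684, -0.103], TCP at [0.192, 0.516, 0.405] pointing down, gripper open.
Joint ranges: [-3.1, 3.1], [-0.76, 2.03], [0.27, 2.55], [-1.08, 4.22], [0.17, 2.65], [-2.57, 2.57]. Speed limits (rad/s): [2.79, 2.79, 3.14, 3.14, 3.14, 3.14].

### API

Orientations are given as [roll, pitch, yaw] about the fixed x, y, z axes, in that order (R = Rz(yaw) Ry(pitch) Rx(roll)).
In Python, from bench import robot, eyes, models gives the robot as it stands.
- The arm moves only by the tool step_arm, never from a script. Its argument "commands" is a list that holds one entry, the list of rows, each a list of 7 numbers: the shift along the tool's x, y, z in mm, then the turn, a rotation vector about the tool's x, y, z in rad, then the finger opening in mm, from 0 to 94. In form: [[[tx, ty, tz, wx, wy, wz, gripper], ...]]. A call has 1 to 20 rows; each row shifts and turns the commanded pose from where the row before left it, along the tool's axes as they then stand; what a row does not reach is not made up. A row lasts 1/8 s, in which the tool goes at most 62.5 mm and 10.7 degrees, less where a joint would pass 70% of its speed; a pose out of reach is approached as far as the arm can. A call is refused whole if a number of a shift passes 62.5 or a number of a turn 0.188, either way. A call with a gripper value outside its range is refused whole. The fingers move at their own pace and stop on an object; the grip force is fixed at half the most. Time passes only in rows, so rows that do not move let the fingers close. It gives the time, the measured TCP pose, the force, the opening and the grip force at its end, in the units of the state.
- robot.get_obs(): the state, without advancing time (a new reading comes with each control period).
- eyes.snapshot(name): name is "side" or "top"; returns a dict with "color" (400x640x3 uint8, red, green, blue), "camera_matrix" (3x3 intrinsics, pixels), "eye" and "rotation" of the camera in the world. Camera axes: x right, y up, looking along -z (the intrinsics and any distortion apply to the point x, -y, -z); pixel columns grow to the right and rows downward; lengths in m; the calibration is good to about 2 mm. A picture is of the moment at which its call begins. There is no depth.
- robot.close_job(): hands the job in; it is judged then, once.
Trained networks look in a picture, given as the dict that the camera call returned (one of the last four; its "shot" number tells which), for a name from the list of things; names that differ only in an ending like _2 or _b are one class to them, and where a whole thing is asked for, a point or a joint stands for the part that bears it (a point fixed in the world has none). Each returns a list of dicts, best first, with "confidence" (0 to 1); they miss things now and then, are a little off and sometimes report something else, mostly with a low value. They report only what shows in the picture. A call takes as long as a camera call.
- models.masks_of(picture, query): "mask" (400x640 bool, what is visible of it) and "xy" ([column, row] in pixels, amid what is visible of it).
- models.tip_of(picture, query): "xy" ([column, row] in pixels: a listed point, or the origin of a listed thing).
The state is a dict: "time": time; "joint_positions": joint angles; "qvel": joint speeds; "joint_torque": joint torques, N m; "tool_pos": TCP position; "ee_rot": TCP orientation; "wrist_force": force on the tool from outside, world axes, zero at the start; "wrist_torque": the same for the moment, N m; "width": finger opening in m; "finger_force": force on a finger pad.
Only numpy, scipy, OpenCV 4.12 (cv2) and the standard library are available. Lean on these libraries where they do the work, as an engineer would, in place of code of your own. Each camera call takes 0.05 s, during which the arm holds its last target. There are 200 camera calls.

## Working session

There is one attempt and no reset: what is moved stays moved. The work goes in short steps, Python scripts to look and compute and a tool call to move; the robot and the scene stay as the last step left them, time stands still between calls to the robot, and variables do not carry over. Pictures are saved under pics/ and viewed, at most 10 in all, crops included, and the job is handed in when it is done.

Besides the shell and the picture viewer there is one more tool, called after "Request:" by a JSON object that holds its "method" and its "body", one argument or row to a line. step_arm: Moves the arm, as the interface text tells. Its arguments: {"type":"object","properties":{"commands":{"type":"array"}},"required":["commands"]}

```bash
mkdir -p pics; cat > h.py <<'E'
import numpy as np, cv2
from bench import robot, eyes, models
def ray(p,xy):
    K=p["camera_matrix"];d=np.linalg.inv(K)@[xy[0],xy[1],1.];d=np.array([d[0],-d[1],-d[2]])
    d=np.array(p["rotation"])@d;return np.array(p["eye"]),d/np.linalg.norm(d)
def atz(p,xy,z):
    e,d=ray(p,xy);return e+d*(z-e[2])/d[2]
def tri(rs):
    A=sum(np.eye(3)-np.outer(d,d) for e,d in rs);b=sum((np.eye(3)-np.outer(d,d))@e for e,d in rs)
    return np.linalg.solve(A,b)
def save(p,n): cv2.imwrite("pics/"+n,p["color"][:,:,::-1])
E
python3 - <<'E'
from h import *
np.set_printoptions(precision=4,suppress=True)
P={n:eyes.snapshot(n) for n in("side","top")}
for n,p in P.items(): save(p,n+"0.png");print(n,p["eye"],[k for k in p])
for q in("striker_knob","release_cap","pin"):
    rs=[]
    for n,p in P.items():
        t=models.tip_of(p,q);print(q,n,[(np.round(a["xy"],1),round(a["confidence"],2)) for a in t[:3]])
        if t: rs.append(ray(p,t[0]["xy"]));print(atz(p,t[0]["xy"],{"striker_knob":.085,"release_cap":.075,"pin":.06}[q]))
    if len(rs)==2: print("tri",tri(rs))
o=robot.get_obs();print(o["time"],o["tool_pos"],o["ee_rot"],o["width"])
E
```

```text
side [ 0.2661 -0.367   0.4918] ['color', 'camera_matrix', 'eye', 'rotation', 'shot']
top [0.5275 0.0311 0.7242] ['color', 'camera_matrix', 'eye', 'rotation', 'shot']
striker_knob side [(array([258.9, 256.7]), 0.84)]Traceback (most recent call last):
  File "<stdin>", line 9, in <module>
  File "h.py", line 7, in atz
    e,d=ray(p,xy);return e+d*(z-e[2])/d[2]
                                      ~^^^
IndexError: invalid index to scalar variable.
```

```bash
python3 - <<'E'
from h import *
p=eyes.snapshot("top");print(p["rotation"],p["camera_matrix"],robot.get_obs()["ee_rot"])
p=eyes.snapshot("side");print(p["rotation"])
E
```

```text
[ 0.07896509  0.00351983 -1.54244825] [[372.23370997   0.         320.30747858]
 [  0.         372.23370997 200.92503859]
 [  0.           0.           1.        ]] [-3.14026982e+00 -1.43609966e-04  2.78574835e+00]
[ 0.91051496 -0.00246791 -0.71091989]
```

View pics/side0.png

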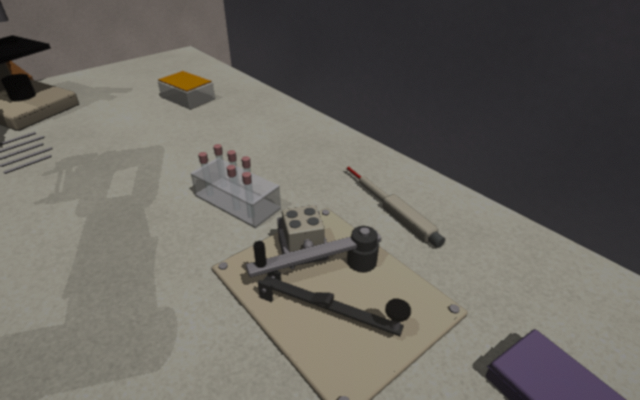

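View pics/top0.png

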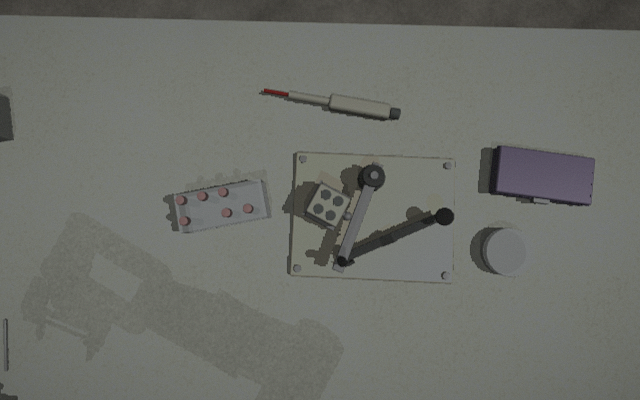

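```bash
sed -i 's/^import numpy.*/import numpy as np, cv2\nfrom scipy.spatial.transform import Rotation as Ro/; s/np.array(p\["rotation"\])@d/Ro.from_euler("xyz",p["rotation"]).apply(d)/' h.py
python3 - <<'E'
from h import *
np.set_printoptions(precision=4,suppress=True)
P={n:eyes.snapshot(n) for n in("side","top")}
for q in("striker_knob","release_cap","pin"):
    rs=[]
    for n,p in P.items():
        t=models.tip_of(p,q);print(q,n,[(np.round(a["xy"],1),round(a["confidence"],2)) for a in t[:3]])
        if t: rs.append(ray(p,t[0]["xy"]));print(atz(p,t[0]["xy"],{"striker_knob":.085,"release_cap":.075,"pin":.06}[q]))
    if len(rs)==2: print("tri",tri(rs))
print("pivot top",atz(P["top"],(372,176),.085),"tri",tri([ray(P["top"],(373.5,174.5)),ray(P["side"],(365,231))]))
o=robot.get_obs();print(o["time"],o["tool_pos"],o["ee_rot"],o["width"])
c=P["top"]["color"][130:300,270:470];cv2.imwrite("pics/topc.png",cv2.resize(c,None,fx=3.9,fy=3.5,interpolation=2)[:,:,::-1])
E
```

```text
striker_knob side [(array([258.4, 256. ]), 0.87)]
[ 0.4729 -0.0053  0.085 ]
striker_knob top [(array([343.9, 259.6]), 0.82)]
[ 0.479  -0.0081  0.085 ]
tri [ 0.4761 -0.0064  0.0843]
release_cap side [(array([396.3, 308. ]), 0.65)]
[ 0.5555 -0.1813  0.075 ]
release_cap top [(array([445.9, 216.4]), 0.57)]
[ 0.5579 -0.1846  0.075 ]
tri [ 0.5564 -0.1828  0.0763]Traceback (most recent call last):
  File "<stdin>", line 7, in <module>
ValueError: it knows: release_cap, striker_knob
```

```bash
python3 - <<'E'
from h import *
np.set_printoptions(precision=4,suppress=True)
P={n:eyes.snapshot(n) for n in("side","top")}
print("pivot",tri([ray(P["top"],(373.5,174.5)),ray(P["side"],(365,231))]), atz(P["top"],(373.5,174.5),.09))
o=robot.get_obs();print(o["time"],o["tool_pos"],o["ee_rot"],o["width"])
c=P["top"]["color"][130:300,270:470];cv2.imwrite("pics/topc.png",cv2.resize(c,None,fx=3.9,fy=3.5,interpolation=2)[:,:,::-1])
E
```

```text
pivot [ 0.6279 -0.0573  0.0762] [ 0.6256 -0.0553  0.09  ]
0.65 [0.1916 0.5156 0.4047] [3.1414 0.     2.7858] 0.09382666615259169
```

View pics/topc.png

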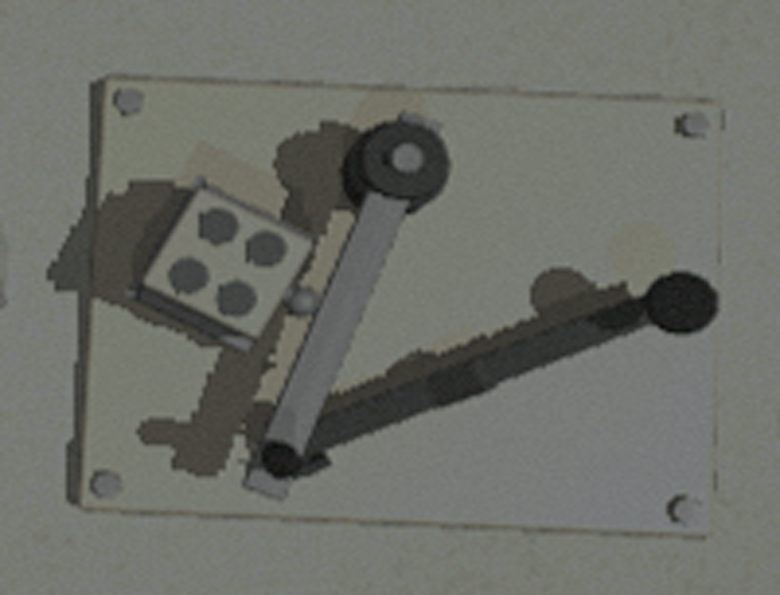

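Request:
{"method": "step_arm", "body": {
  "commands": [
    [[-32, -28, 0, 0, 0, 0, 50], [-32, -28, 0, 0, 0, 0, 50], [-32, -28, 0, 0, 0, 0, 50], [-32, -28, 0, 0, 0, 0, 50], [-32, -28, 0, 0, 0, 0, 50], [-32, -28, 0, 0, 0, 0, 50], [-32, -28, 0, 0, 0, 0, 50], [-32, -28, 0, 0, 0, 0, 50], [-32, -28, 0, 0, 0, 0, 50], [-32, -28, 0, 0, 0, 0, 50], [-32, -28, 0, 0, 0, 0, 50], [-32, -28, 0, 0, 0, 0, 50], [-32, -28, 0, 0, 0, 0, 50], [-32, -26, 30, 0, 0, 0, 50], [0, 0, 40, 0, 0, 0, 50], [0, 0, 20, 0, 0, 0, 50], [0, 0, 0, 0, 0, 0, 50]]
  ]
}}

```text
time: 2.78
tool_pos: [0.4751, -0.0062, 0.3128]
ee_rot: [-3.141, -0.004, 2.785]
wrist_force: [1.2, -0.1, 0.7]
width: 0.05
finger_force: 0.0
```

```bash
python3 - <<'E'
from h import *
np.set_printoptions(precision=4,suppress=True)
p=eyes.snapshot("side");save(p,"side1.png")
o=robot.get_obs();print(o["time"],o["tool_pos"],o["ee_rot"],o["width"],o["joint_positions"])
t=models.tip_of(p,"striker_knob");print(t)
E
```

```text
2.825 [ 0.4756 -0.0061  0.3145] [-3.1414 -0.001   2.7857] 0.05027721669209764 [-0.1321 -0.0427  1.6832  0.0001  1.5021 -1.347 ]
[{'xy': [260.0, 256.1], 'confidence': 0.97}]
```

View pics/side1.png

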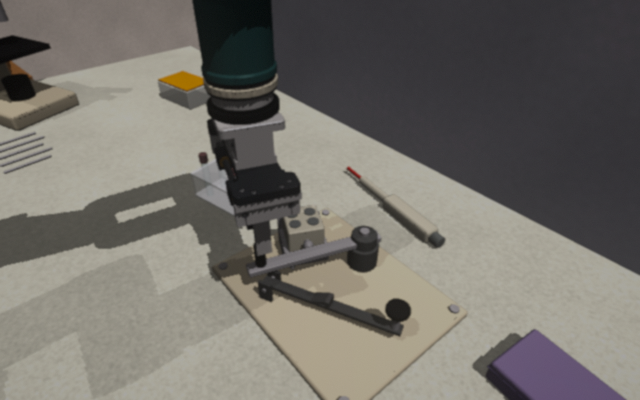

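Request:
{"method": "step_arm", "body": {
  "commands": [
    [[0, 0, 20, 0, 0, 0, 50], [0, 0, 20, 0, 0, 0, 50], [0, 0, 0, 0, 0, 0, 50], [0, 0, 0, 0, 0, 0, 8], [0, 0, 0, 0, 0, 0, 8], [0, 0, 0, 0, 0, 0, 8], [0, 0, 0, 0, 0, 0, 8], [0, 0, 0, 0, 0, 0, 8], [0, 0, 0, 0, 0, 0, 8]]
  ]
}}

```text
time: 4.0
tool_pos: [0.4759, -0.0059, 0.2753]
ee_rot: [3.141, 0.001, 2.786]
wrist_force: [0.7, 2.1, 3.0]
width: 0.0154
finger_force: 30.0
```

Request:
{"method": "step_arm", "body": {
  "commands": [
    [[-1.1, -13.7, 0, 0, 0, -0.05, 8], [-1.6, -13.7, 0, 0, 0, -0.05, 8], [-2.1, -13.6, 0, 0, 0, -0.05, 8], [-2.6, -13.5, 0, 0, 0, -0.05, 8], [-3.1, -13.4, 0, 0, 0, -0.05, 8], [0, 0, 0, 0, 0, 0, 8]]
  ]
}}

```text
time: 4.75
tool_pos: [0.468, -0.0741, 0.2753]
ee_rot: [3.14, -0.003, 3.036]
wrist_force: [-3.8, 4.0, 7.6]
width: 0.0154
finger_force: 30.0
```

Request:
{"method": "step_arm", "body": {
  "commands": [
    [[-3.6, -13.3, 0, 0, 0, -0.05, 8], [-4.0, -13.1, 0, 0, 0, -0.05, 8], [-4.5, -13.0, 0, 0, 0, -0.05, 8], [-5.0, -12.8, 0, 0, 0, -0.05, 8], [-5.4, -12.6, 0, 0, 0, -0.05, 8], [0, 0, 0, 0, 0, 0, 8], [0, 0, 0, 0, 0, 0, 8]]
  ]
}}

```text
time: 5.62
tool_pos: [0.4897, -0.1388, 0.2752]
ee_rot: [3.141, -0.004, -2.998]
wrist_force: [-5.3, 1.3, 7.0]
width: 0.0155
finger_force: 30.0
```

```bash
python3 - <<'E'
from h import *
p=eyes.snapshot("side");save(p,"side2.png")
o=robot.get_obs();print(o["time"],o["tool_pos"],o["ee_rot"],o["width"],o["joint_positions"],o["wrist_force"])
E
```

```text
5.675 [ 0.48970145 -0.13868117  0.27519649] [ 3.14098348 -0.00434454 -2.99756329] 0.01571149918656064 [-3.86905682e-01  6.07572637e-02  1.65979502e+00 -1.69242888e-03
  1.42509547e+00 -2.10148093e+00] [-5.06558092  1.64904804  7.05660917]
```

View pics/side2.png

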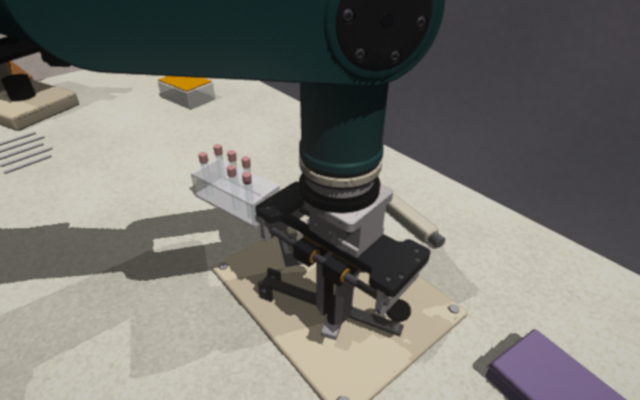

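Request:
{"method": "step_arm", "body": {
  "commands": [
    [[1.5, 4, 0, 0, 0, 0, 8], [1.5, 4, 0, 0, 0, 0, 8], [1.5, 4, 0, 0, 0, 0, 8], [0, 0, 0, 0, 0, 0, 8]]
  ]
}}

```text
time: 6.18
tool_pos: [0.4837, -0.1276, 0.2752]
ee_rot: [-3.141, -0.003, -2.998]
wrist_force: [-4.5, 0.5, 5.7]
width: 0.0155
finger_force: 30.0
```

Request:
{"method": "step_arm", "body": {
  "commands": [
    [[0, 0, 0, 0, 0, 0, 20], [0, 0, 0, 0, 0, 0, 20], [0, 0, 0, 0, 0, 0, 20], [0, 0, 0, 0, 0, 0, 40], [0, 0, 0, 0, 0, 0, 40], [0, 0, 0, 0, 0, 0, 40]]
  ]
}}

```text
time: 6.92
tool_pos: [0.4848, -0.1277, 0.2748]
ee_rot: [-3.141, 0.001, -2.998]
wrist_force: [-0.4, 0.2, -0.4]
width: 0.0398
finger_force: 0.0
```

```bash
python3 - <<'E'
from h import *
P={n:eyes.snapshot(n) for n in("side","top")}
for n,p in P.items():
    for q in("striker_knob","release_cap"):
        t=models.tip_of(p,q);print(n,q,[(a["xy"],a["confidence"],atz(p,a["xy"],.085 if q[0]=="s" else .075)) for a in t[:2]])
save(P["side"],"side3.png")
E
```

```text
side striker_knob [([320.1, 306.6], 0.58, array([ 0.48055245, -0.12464422,  0.085     ]))]
side release_cap []
top striker_knob []
top release_cap [([441.4, 216.0], 0.87, array([ 0.55832918, -0.17672356,  0.075     ]))]
```

View pics/side3.png

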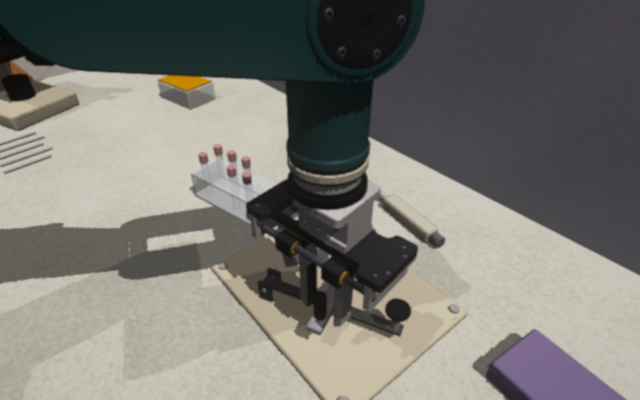

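Request:
{"method": "step_arm", "body": {
  "commands": [
    [[0, 0, -20, 0, 0, 0, 40], [0, 0, -30, 0, 0, 0, 40], [0, 0, -10, 0, 0, 0, 40], [-16, -16, 0, 0, 0, 0, 0], [-16, -16, 0, 0, 0, 0, 0], [-16, -16, 0, 0, 0, 0, 0], [-16, -17, 0, 0, 0, 0, 0], [0, 0, 0, 0, 0, 0, 0], [0, 0, 0, 0, 0, 0, 0]]
  ]
}}

```text
time: 8.35
tool_pos: [0.5568, -0.1821, 0.3339]
ee_rot: [3.14, -0.001, -2.997]
wrist_force: [0.4, 0.2, 0.5]
width: 0.0004
finger_force: 0.0
```

```bash
python3 - <<'E'
from h import *
P={n:eyes.snapshot(n) for n in("side","top")}
for n,p in P.items():
    for q in("striker_knob","release_cap"):
        t=models.tip_of(p,q);print(n,q,[(a["xy"],a["confidence"],atz(p,a["xy"],.085 if q[0]=="s" else .075)) for a in t[:2]])
save(P["side"],"side4.png")
o=robot.get_obs();print(o["tool_pos"],o["width"],o["joint_positions"])
E
```

```text
side striker_knob []
side release_cap [([398.3, 306.4], 0.85, array([ 0.559254  , -0.18126504,  0.075     ]))]
top striker_knob [([412.0, 257.7], 0.73, array([ 0.48551729, -0.12379709,  0.085     ]))]
top release_cap []
[ 0.55686942 -0.18209532  0.33492922] 0.0004856040903355547 [-4.12820117e-01  1.89653625e-01  1.39413534e+00  9.70199001e-05
  1.55747556e+00 -2.12809622e+00]
```

View pics/side4.png

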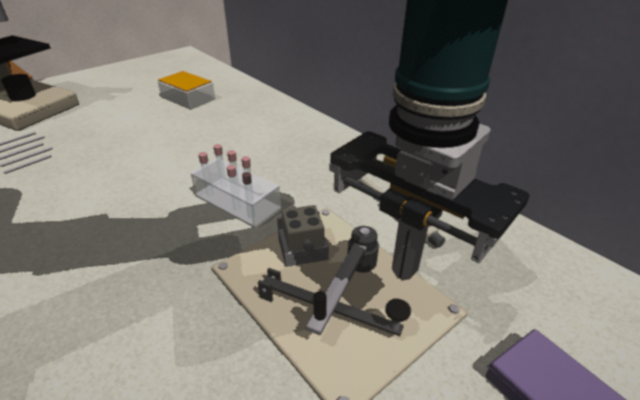

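Request:
{"method": "step_arm", "body": {
  "commands": [
    [[0, 0, 25, 0, 0, 0, 0], [0, 0, 25, 0, 0, 0, 0], [0, 0, 8, 0, 0, 0, 0], [0, 0, 6, 0, 0, 0, 0], [0, 0, 6, 0, 0, 0, 0], [0, 0, 5, 0, 0, 0, 0], [0, 0, 1, 0, 0, 0, 0], [0, 0, 0, 0, 0, 0, 0], [0, 0, 0, 0, 0, 0, 0]]
  ]
}}

```text
time: 9.78
tool_pos: [0.5576, -0.1826, 0.2594]
ee_rot: [-3.141, 0.002, -2.997]
wrist_force: [1.4, -2.0, 3.1]
width: 0.0005
finger_force: 1.5
```

```bash
python3 - <<'E'
from h import *
P={n:eyes.snapshot(n) for n in("side","top")}
for n,p in P.items():
    for q in("striker_knob",):
        t=models.tip_of(p,q);print(n,q,[(a["xy"],a["confidence"],atz(p,a["xy"],.085)) for a in t[:2]])
E
```

```text
side striker_knob [([257.8, 245.4], 0.77, array([0.48419008, 0.01264842, 0.085     ]))]
top striker_knob [([331.6, 255.0], 0.87, array([0.48616282, 0.01297101, 0.085     ]))]
```

Request:
{"method": "step_arm", "body": {
  "commands": [
    [[0, 0, -15, 0, 0, 0, 0], [0, 0, -30, 0, 0, 0, 0], [0, 0, -50, 0, 0, 0, 0], [0, 0, -50, 0, 0, 0, 0], [0, -50, 0, 0, 0, 0, 0], [0, -50, 0, 0, 0, 0, 0], [0, -50, 0, 0, 0, 0, 0], [0, 0, 0, 0, 0, 0, 0], [0, 0, 0, 0, 0, 0, 0]]
  ]
}}

```text
time: 11.1
tool_pos: [0.5786, -0.3303, 0.4031]
ee_rot: [3.139, -0.001, -2.997]
wrist_force: [0.4, 0.2, -0.4]
width: 0.0005
finger_force: 0.0
```

```bash
python3 - <<'E'
from h import *
P={n:eyes.snapshot(n) for n in("side","top")}
for n,p in P.items():
    for q in("striker_knob",):
        t=models.tip_of(p,q);print(n,q,[(a["xy"],a["confidence"],atz(p,a["xy"],.085)) for a in t[:2]])
c=P["top"]["color"][130:300,270:470];cv2.imwrite("pics/top5.png",cv2.resize(c,None,fx=3.9,fy=3.5,interpolation=2)[:,:,::-1])
c=P["side"]["color"][190:350,200:420];cv2.imwrite("pics/side5.png",cv2.resize(c,None,fx=3.5,fy=3.5,interpolation=2)[:,:,::-1])
E
```

```text
side striker_knob [([255.8, 245.3], 0.67, array([0.48217544, 0.01464176, 0.085     ]))]
top striker_knob [([327.6, 254.9], 0.8, array([0.48613703, 0.01978327, 0.085     ]))]
```

View pics/top5.png

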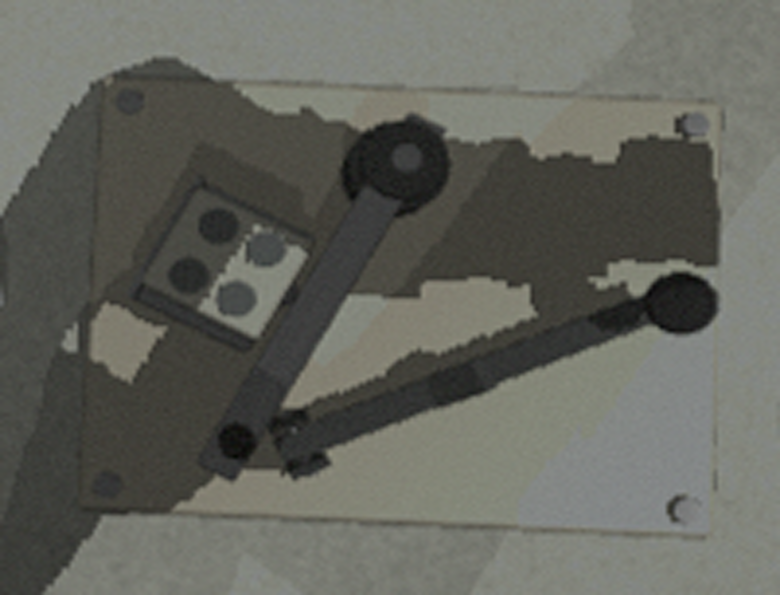

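View pics/side5.png

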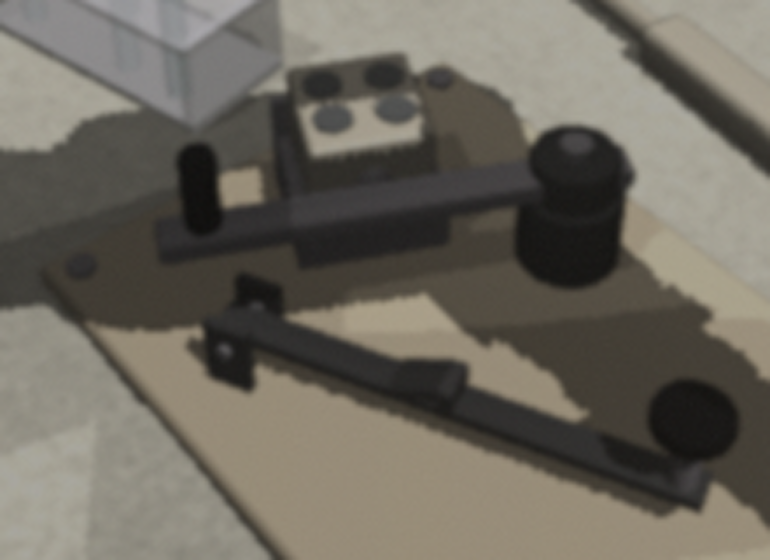

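```bash
python3 - <<'E'
from h import *
np.set_printoptions(precision=4,suppress=True)
ks=[]
for i in range(4):
    P={n:eyes.snapshot(n) for n in("side","top")}
    ks.append(tri([ray(p,models.tip_of(p,"striker_knob")[0]["xy"]) for p in P.values()]))
print(ks)
k=np.mean(ks,0)
for pv in ([.627,-.056],[.6279,-.0573],[.6256,-.0553]):
    a=[np.arctan2(*(q[:2]-pv)[::-1]) for q in (k,np.array([.4761,-.0064]))];print("swing back vs start",a[1]-a[0])
p=P["top"];g=cv2.cvtColor(p["color"],cv2.COLOR_RGB2GRAY)[150:280,290:400]
g=cv2.createCLAHE(4,(2,2)).apply(g)
for l in cv2.createLineSegmentDetector(1).detect(g)[0][:,0]:
    L=np.hypot(l[2]-l[0],l[3]-l[1]);
    if L>12:
        w=[atz(p,q+np.array([290,150]),.07)[:2] for q in (l[:2],l[2:])];d=w[1]-w[0]
        print(l+np.array([290,150]*2),"len",L.round(1),"deg",(np.degrees(np.arctan2(d[1],d[0]))%180).round(2))
E
```

```text
[array([0.4849, 0.0179, 0.082 ]), array([0.484 , 0.0161, 0.0784]), array([0.4864, 0.0165, 0.0764]), array([0.486 , 0.0146, 0.0833])]
swing back vs start 0.15425013350475814
swing back vs start 0.1529595699904025
swing back vs start 0.15577982728312323
[360.5151 167.8322 375.0347 162.3828] len 15.5 deg 112.3
[399.064  239.2246 352.7223 257.7452] len 49.9 deg 113.2
[335.0075 227.133  348.3913 201.9384] len 28.5 deg 153.45
[319.4008 218.0769 334.6929 226.2826] len 17.4 deg 63.42
[319.3834 276.7806 290.6267 276.6016] len 28.8 deg 91.3
[305.376  209.8373 321.7002 218.6284] len 18.5 deg 63.33
[335.8095 256.2534 329.0081 267.911 ] len 13.5 deg 151.02
[359.3185 212.5331 341.496  244.8553] len 36.9 deg 152.41
[376.9219 215.0888 360.5782 213.6608] len 16.4 deg 86.61
[295.0042 216.6939 291.2513 229.5577] len 13.4 deg 165.64
[348.5165 199.566  321.6248 183.5449] len 31.3 deg 60.64
[316.7739 223.3991 296.3285 215.8563] len 21.8 deg 71.41
[328.3208 204.525  320.1167 215.2356] len 13.5 deg 144.17
[302.683  239.1048 312.0785 223.7353] len 18.0 deg 150.21
[323.8754 267.4676 313.1307 275.6325] len 13.
[... 795 characters left out ...]
 len 29.8 deg 61.94
[332.1444 231.3864 317.4706 223.2949] len 16.8 deg 62.8
[350.9907 206.3552 343.6042 218.922 ] len 14.6 deg 150.95
[296.3594 160.5987 293.6809 213.1533] len 52.6 deg 179.03
[398.173  157.2309 378.0966 156.1531] len 20.1 deg 88.47
[373.1556 156.1492 333.1214 154.4606] len 40.1 deg 89.14
[386.4106 191.5861 394.1099 179.2101] len 14.6 deg 149.3
[339.3167 151.3196 353.1788 152.4841] len 13.9 deg 86.71
[321.4501 180.1123 343.3507 192.7334] len 25.3 deg 61.46
[291.7833 213.1264 291.5156 195.6305] len 17.5 deg 2.85
[370.5327 212.7653 387.1654 191.137 ] len 27.3 deg 143.71
[339.375 278.125 321.875 278.125] len 17.5 deg 91.65
[359.5461 228.2473 367.4036 217.2528] len 13.5 deg 145.7
```

```bash
python3 -c "
from bench import robot
print(robot.close_job())"
```

```text
the job is handed in; nothing more can be done
None
```

I swung the striker arm back by the knob until the catch held it, let go, and pressed the release cap. The arm snapped forward and now lies parallel to the cartridge face within about 1°, so the pin looks fully home (judged from the pictures). I backed the robot clear and handed the job in at about 12 s of the 48 s allowed.

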